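# Make up the pressing weight for a pickle crock on the dial scale

## Robot

A 6-joint arm with a two-finger parallel gripper is mounted at the origin on a cart in front of the work surface, level with it; the furniture and walls round the work are solid. World frame = base frame: x ahead of the robot, y to its left, z up, the work surface at z = 0. Lengths are in m, angles in rad, forces in N, time in s.
With the tool pointing down it reaches from about 0.275 to 0.75 m from the base axis. Payload 10.2 kg.
Tool frame: the origin (TCP) lies midway between the tips of the shut fingers; the grasp point (between the pads) lies 19 mm behind it; z points along the fingers, y is the line along which they close (so a half turn about z gives the same grasp; the last joint's range is limited). The gripper opens to 88 mm and grips with 3 to 60 N. Pads are 18 mm wide; open, the fingers measure 123 mm over their backs; the gripper's body (75 mm by 187 mm) begins 45 mm behind the grasp point.
Start: joints at [1.032, 0.313, 1.498, -0, 1.331, -0.223], TCP at [0.163, 0.499, 0.239] pointing down, gripper open.
Joint ranges: [-2.94, 2.94], [-0.97, 2.17], [0.19, 2.56], [-1.23, 4.37], [0.02, 3.11], [-2.88, 2.88]. Speed limits (rad/s): [2.39, 2.39, 3.01, 3.14, 3.14, 3.14].

## Interface

Orientations are given as a unit quaternion [x, y, z, w].
In Python, from station import arm gives the robot as it stands. The module is installed in compiled form; this text tells all that it offers.
- The arm moves only by the shell command python3 -m creep 'ROWS' [FORCE]. ROWS is one flat JSON list of numbers that holds 1 to 12 rows one after another, with no inner brackets; each row has 7 numbers: dx, dy, dz in shares of 100 cm (1.0 is 100 cm), then a rotation vector rx, ry, rz in a scale on which 1.0 is 360 degrees, then the finger opening in m; each row is the pose to reach, as a shift and turn from the pose commanded when the command began, along the tool's axes at that moment; what a row does not reach only later rows make up. A row lasts 1/8 s, in which the tool goes at most 0.0625 m and 0.188 rad, less where a joint would pass 70% of its speed; a pose out of reach is approached as far as the arm can. The fingers move at their own pace and stop on an object; FORCE is the grip in N (left out, the last holds). Time passes only in rows, so rows that do not move let the fingers close. It prints the time, the measured TCP pose, the force, the opening and the grip force at its end. No shift or turn number may pass 1 either way. Input that does not fit is refused with a message, and nothing moves.
- arm.sense(): the state, without advancing time (a new reading comes with each control period).
- arm.get_image(name): name is "scene" or "top" or "wrist"; returns the picture (400x640x3 uint8, red, green, blue); there is no depth.
- arm.get_calibration(name): a dict with "fx", "fy", "cx", "cy" (pixels), "R" (3x3) and "t" (3): a world point X has camera coordinates R X + t; the wrist camera has in their place "hand_eye" (4x4, takes a point from camera to tool coordinates, whose origin is the TCP and whose axes are the flange's). Camera axes: x right, y down, z forward; pixel columns grow to the right and rows downward; lengths in m; the calibration is good to about 2 mm. A picture is of the moment at which its call begins: read the wrist's pose just before it. get_calibration takes no time and is no camera call.
- arm.hand_in(): hands the job in; it is judged then, once.
The state is a dict: "time_s": time; "joint_positions": joint angles; "dq": joint speeds; "tau": joint torques, N m; "eef_pos": TCP position; "orientation": TCP orientation; "ft_force": force on the tool from outside, world axes, zero at the start; "moment": the same for the moment, N m; "width": finger opening in m; "finger_force": force on a finger pad.
Only numpy, scipy, OpenCV 4.12 (cv2) and the standard library are available. Lean on these libraries where they do the work, as an engineer would, in place of code of your own. Each camera call takes 0.05 s, during which the arm holds its last target. There are 200 camera calls.

## Task

The press plate of the pickle crock stands on the dial scale and the marker hand is set to the weight it needs. Thread the stoneware ring weights onto its rod one at a time, lowering each gently until it lies flat on the plate or on the ring below, and stop as soon as the pointer has reached or passed the marker. Don't drop the rings, don't force them against the rod or lean hard on the scale, and leave the marker, any spare ring and the other things where they are.

Things in the scene. Friction and masses are not known exactly. Their poses are not given: they have to be found in the camera images.
- scale: white kitchen dial scale that stays put, 174 mm deep, 150 mm wide, body 94 mm high, with the dial on its sloping front. Origin: underside, straight below the pan's middle; x points from the dial to the back, z up
- press_plate: the scale's sprung round steel pan (134 mm over its 7 mm high rim) with a wooden press plate, 100 mm across, fixed on it. It sinks straight down, 1 mm for every 0.3 N (30 g) on it, about 2.9 mm a ring, and settles in 0.4 s. Overloaded when over 22 mm down (6.6 N in all, rings and hand together); stop at 26 mm. Origin: centre of the pan's underside, 124 mm above the worktop when empty
- rod_foot (a point): where the axis of the upright wooden rod meets the press plate's upper face, 10 mm above the press_plate origin (134 mm above the worktop when empty). The first ring comes to lie here, further rings 14 mm higher each; there is room for three. z up
- rod_top (a point): centre of the rod's flat upper end, 46 mm above rod_foot. The rod is 16 mm thick, square-ended with the edge just broken (1 mm); it sinks with the pan
- pointer (a joint): angle of the thin black pointer, in rad: 0 straight up (empty), growing clockwise as seen by the robot, 135 rad per m of sink, about 0.40 a ring
- marker (a joint): angle of the broad flat brass marker hand with its small tab at the end, turned about the same axis and the same way as the pointer, so that the pointer has reached it when both angles are equal; set between 0.51 and 1.04, which takes two or three rings; leave it as it is set
- pointer_tip (a point): point on the pointer 38 mm from the dial's centre
- marker_tip (a point): the like point on the marker hand, 38 mm from the dial's centre; its z points outward along the hand, its x into the dial, its y against the pointer's way
- ring_a: a hand-made white stoneware pickling weight: a flat ring, 64 mm outside, 14 mm thick, with a 20 mm hole right through that lies 4 to 5 mm off the outline's middle, in a direction that differs from ring to ring (see the hole or find it by feel). About 90 g (81 to 99 g). Origin: middle of the outline, on the underside; z up; flat on the worktop at the start
- ring_b: a hand-made white stoneware pickling weight: a flat ring, 64 mm outside, 14 mm thick, with a 20 mm hole right through that lies 4 to 5 mm off the outline's middle, in a direction that differs from ring to ring (see the hole or find it by feel). About 90 g (81 to 99 g). Origin: middle of the outline, on the underside; z up; flat on the worktop at the start
- ring_c: a hand-made white stoneware pickling weight: a flat ring, 64 mm outside, 14 mm thick, with a 20 mm hole right through that lies 4 to 5 mm off the outline's middle, in a direction that differs from ring to ring (see the hole or find it by feel). About 90 g (81 to 99 g). Origin: middle of the outline, on the underside; z up; flat on the worktop at the start
- garlic_bulb: a garlic bulb, 53 mm wide and 52 mm high; a bystander, leave it alone. Origin: centre of its underside
- salt_shaker: a glass salt shaker with a steel cap, 44 mm wide and 90 mm high; a bystander, leave it alone. Origin: centre of its underside
- prep_bowl: a small white bowl, 115 mm wide and 50 mm high; a bystander, leave it alone. Origin: centre of its underside
Mind the look-alikes: they are no part of the job. What is shaped like the ring_b but green, pink or purple is not meant.

How it is judged:
On the way:
1. a first ring lies threaded on the rod, let go, while the pointer is still short of the marker ((((horizontal distance between ring_a and rod_foot below 0.009 m and z of ring_a in the frame of rod_foot between -0.004 and 0.034 m and angle between ring_a's own z axis and vertical below 0.12 rad) and contact force between the fingers and ring_a below 0.05 N) or ((horizontal distance between ring_b and rod_foot below 0.009 m and z of ring_b in the frame of rod_foot between -0.004 and 0.034 m and angle between ring_b's own z axis and vertical below 0.12 rad) and contact force between the fingers and ring_b below 0.05 N) or ((horizontal distance between ring_c and rod_foot below 0.009 m and z of ring_c in the frame of rod_foot between -0.004 and 0.034 m and angle between ring_c's own z axis and vertical below 0.12 rad) and contact force between the fingers and ring_c below 0.05 N)) and y of pointer_tip in the frame of marker_tip above 0.001 m), for 0.2 s.
At the end, for the whole second after the job is handed in: Pointer at the marker (at most 2 mm short at its tip) or past it by no more than one ring's worth (17 mm); each ring lies flat on the rod (outline's middle within 9 mm of its axis, one of the three lowest places, tilt under 7 degrees) or within 30 mm of where it lay on the worktop; all at rest (y of pointer_tip in the frame of marker_tip between -0.017 and 0.002 m and ((horizontal distance between ring_a and rod_foot below 0.009 m and z of ring_a in the frame of rod_foot between -0.004 and 0.034 m and angle between ring_a's own z axis and vertical below 0.12 rad) or (distance of ring_a from where it was at the start of the episode below 0.03 m and height (world z) of ring_a below 0.006 m)) and ((horizontal distance between ring_b and rod_foot below 0.009 m and z of ring_b in the frame of rod_foot between -0.004 and 0.034 m and angle between ring_b's own z axis and vertical below 0.12 rad) or (distance of ring_b from where it was at the start of the episode below 0.03 m and height (world z) of ring_b below 0.006 m)) and ((horizontal distance between ring_c and rod_foot below 0.009 m and z of ring_c in the frame of rod_foot between -0.004 and 0.034 m and angle between ring_c's own z axis and vertical below 0.12 rad) or (distance of ring_c from where it was at the start of the episode below 0.03 m and height (world z) of ring_c below 0.006 m)) and linear speed of each of ring_a, ring_b, ring_c below 0.02 m/s); the robot touches nothing.
It fails at once if the scale is leaned on: the pan is pushed down more than 22 mm (6.6 N in all) (z of press_plate in the frame of scale below 0.102 m).
It fails at once if a ring is forced against the rod or the plate with more than 18 N (contact force between any of ring_a, ring_b, ring_c and press_plate above 18 N).
It fails at once if a ring is dropped onto or down the rod (faster than 0.35 m/s there) ((horizontal distance between ring_a and rod_foot below 0.03 m and z of ring_a in the frame of rod_foot below 0.055 m and linear speed of ring_a above 0.35 m/s) or (horizontal distance between ring_b and rod_foot below 0.03 m and z of ring_b in the frame of rod_foot below 0.055 m and linear speed of ring_b above 0.35 m/s) or (horizontal distance between ring_c and rod_foot below 0.03 m and z of ring_c in the frame of rod_foot below 0.055 m and linear speed of ring_c above 0.35 m/s)).
It fails at once if two rings are carried at once (((height (world z) of ring_a above 0.03 m and not (horizontal distance between ring_a and rod_foot below 0.009 m and z of ring_a in the frame of rod_foot between -0.004 and 0.034 m and angle between ring_a's own z axis and vertical below 0.12 rad)) and (height (world z) of ring_b above 0.03 m and not (horizontal distance between ring_b and rod_foot below 0.009 m and z of ring_b in the frame of rod_foot between -0.004 and 0.034 m and angle between ring_b's own z axis and vertical below 0.12 rad))) or ((height (world z) of ring_a above 0.03 m and not (horizontal distance between ring_a and rod_foot below 0.009 m and z of ring_a in the frame of rod_foot between -0.004 and 0.034 m and angle between ring_a's own z axis and vertical below 0.12 rad)) and (height (world z) of ring_c above 0.03 m and not (horizontal distance between ring_c and rod_foot below 0.009 m and z of ring_c in the frame of rod_foot between -0.004 and 0.034 m and angle between ring_c's own z axis and vertical below 0.12 rad))) or ((height (world z) of ring_b above 0.03 m and not (horizontal distance between ring_b and rod_foot below 0.009 m and z of ring_b in the frame of rod_foot between -0.004 and 0.034 m and angle between ring_b's own z axis and vertical below 0.12 rad)) and (height (world z) of ring_c above 0.03 m and not (horizontal distance between ring_c and rod_foot below 0.009 m and z of ring_c in the frame of rod_foot between -0.004 and 0.034 m and angle between ring_c's own z axis and vertical below 0.12 rad)))).
It fails at once if the marker hand is moved (4 mm at its tip) or a bystander is moved more than 25 mm (distance of marker_tip from where it was at the start of the episode above 0.004 m or distance of any of garlic_bulb, salt_shaker, prep_bowl from where it was at the start of the episode above 0.025 m).
It also fails if it takes over 72 s, if anything falls off the work surface, if the arm or the gripper's body presses on something with over 40 N, if the wrist force passes 120 N, or if a joint passes its speed limit or range.

## Working session

There is one attempt and no reset: what is moved stays moved. The work goes in short steps, Python scripts to look and compute and a shell command to move; the robot and the scene stay as the last step left them, time stands still between calls to the robot, and variables do not carry over. Pictures are saved under pics/ and viewed, at most 10 in all, crops included, and the job is handed in when it is done.

```bash
mkdir -p pics; cat > h.py <<'E'
import numpy as np, cv2
from station import arm
from scipy.spatial.transform import Rotation as Ro
def save(n,f,crop=None,s=1):
    im=arm.get_image(n)[:,:,::-1]
    if crop: x0,y0,x1,y1=crop; im=im[y0:y1,x0:x1]
    cv2.imwrite('pics/'+f,cv2.resize(im,None,fx=s,fy=s,interpolation=cv2.INTER_CUBIC)); return im
def ray(n,u,v,st=None):
    c=arm.get_calibration(n); d=np.array([(u-c['cx'])/c['fx'],(v-c['cy'])/c['fy'],1])
    if 'R' in c: R=np.array(c['R']);return -R.T@np.array(c['t']),R.T@d
    H=np.array(c['hand_eye']); st=st or arm.sense(); R=Ro.from_quat(st['orientation']).as_matrix()
    return R@H[:3,3]+st['eef_pos'],R@H[:3,:3]@d
def at(n,u,v,z,st=None):
    o,d=ray(n,u,v,st); return o+d*(z-o[2])/d[2]
def px(n,X,st=None):
    c=arm.get_calibration(n); X=np.array(X,float)
    if 'R' in c: p=np.array(c['R'])@X+c['t']
    else:
        H=np.array(c['hand_eye']); st=st or arm.sense(); R=Ro.from_quat(st['orientation']).as_matrix()
        p=H[:3,:3].T@(R.T@(X-st['eef_pos'])-H[:3,3])
    return c['fx']*p[0]/p[2]+c['cx'],c['fy']*p[1]/p[2]+c['cy']
E
python3 - <<'E'
from h import *
save('top','t0.png',s=1.25);save('scene','s0.png',s=1.25)
s=arm.sense();print(s['eef_pos'],s['orientation'],Ro.from_quat(s['orientation']).as_matrix().round(3),s['width'],s['ft_force'])
print(arm.get_calibration('wrist'))
print(px('top',[.5,0,0]),px('top',[.5,.1,0]),px('top',[.6,0,0]))
E
```

```text
[0.1629409  0.49884319 0.23823352] [ 1.57237697e-01  9.87560627e-01 -5.21242299e-04 -2.07729549e-04] [[-0.951  0.311 -0.001]
 [ 0.311  0.951 -0.001]
 [ 0.    -0.001 -1.   ]] 0.08837831639015914 [-0.00612993 -0.10910233 -0.3100736 ]
{'fx': 308.9733217645486, 'fy': 308.9733217645486, 'cx': 315.8353538069974, 'cy': 200.8261402966969, 'hand_eye': array([[ 1.71306164e-03, -9.66163164e-01, -2.57925969e-01,
         6.54254058e-02],
       [ 9.99998346e-01,  1.49749978e-03,  1.03219417e-03,
        -2.51985116e-04],
       [-6.11023902e-04, -2.57927311e-01,  9.66164131e-01,
        -1.45477683e-01],
       [ 0.00000000e+00,  0.00000000e+00,  0.00000000e+00,
         1.00000000e+00]])}
(np.float64(295.42465061013235), np.float64(199.43726399066597)) (np.float64(266.8265101267475), np.float64(197.12460286417442)) (np.float64(298.1144348286993), np.float64(171.77323531139677))
```

View pics/t0.png

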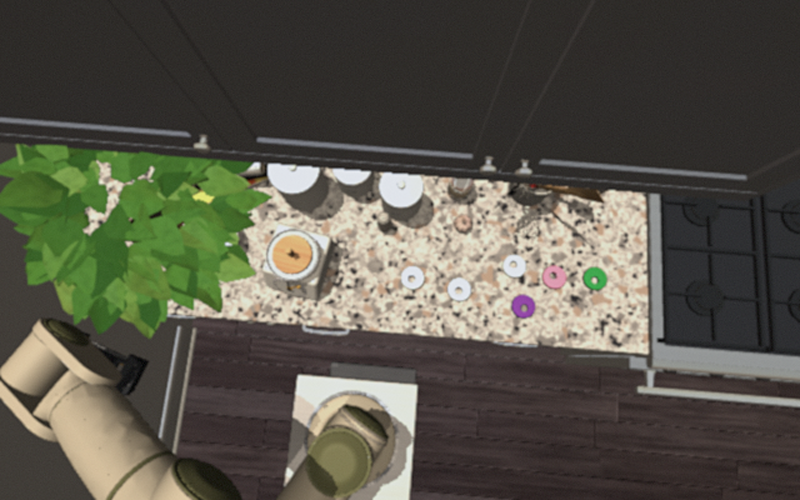

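View pics/s0.png

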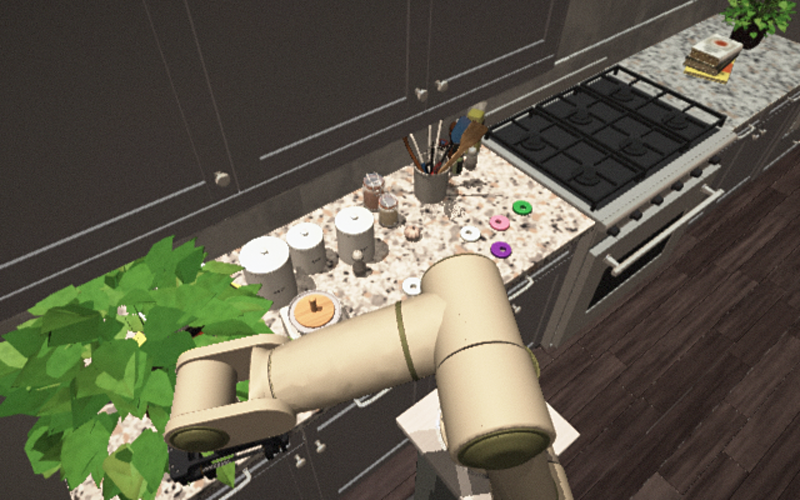

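The top view (shown at 1.25x) has the white rings at (413,278), (459,290) and (514,266), the rod near (293,254), and the pink, green and purple look-alikes further right. Next I'll work out positions.

```bash
python3 - <<'E'
from h import *
for u,v,z in [(413,278,.014),(459,290,.014),(514,266,.014),(292,255,.134),(292,253,.18),(384,222,.05),(464,224,.05)]:
    p=at('top',u/1.25,v/1.25,z);print(p.round(4),np.hypot(p[0],p[1]).round(3))
E
python3 - <<'E'
from h import *
im=arm.get_image('top');import numpy as np
cv2.imwrite('pics/t1.png',cv2.resize(im[165:265,195:435,::-1],None,fx=3.33,fy=3.33,interpolation=cv2.INTER_CUBIC))
E
```

```text
[ 0.4276 -0.1272  0.014 ] 0.446
[ 0.4051 -0.2538  0.014 ] 0.478
[ 0.4833 -0.3997  0.014 ] 0.627
[0.4426 0.1804 0.134 ] 0.478
[0.4393 0.17   0.18  ] 0.471
[ 0.5684 -0.0366  0.05  ] 0.57
[ 0.5806 -0.2529  0.05  ] 0.633
```

View pics/t1.png

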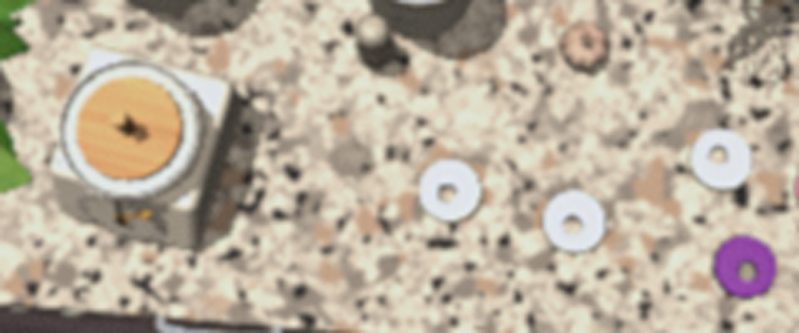

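The enlarged crop shows the scale turned about −15° with its rod at crop (128,127). The ring holes are visible at (448,193), (573,225) and (717,155). I'll move to view the dial and rod with the wrist camera.

Careful with the scale: turns go in shares of 360 degrees. That gives: -0.316 rad / 6.2832 = -0.0503.

```bash
python3 -m creep '[-0.04, -0.045, -0.02, 0, 0, -0.008, 0.088, -0.08, -0.09, -0.04, 0, 0, -0.0159, 0.088, -0.12, -0.135, -0.04, 0, 0, -0.0239, 0.088, -0.16, -0.18, -0.04, 0, 0, -0.0318, 0.088, -0.2, -0.225, -0.04, 0, 0, -0.0414, 0.088, -0.233, -0.27, -0.04, 0, 0, -0.0503, 0.088, -0.233, -0.27, -0.04, 0, 0, -0.0503, 0.088, -0.233, -0.27, -0.04, 0, 0, -0.0503, 0.088]'
python3 - <<'E'
from h import *
s=arm.sense();print(s['eef_pos'],Ro.from_quat(s['orientation']).as_matrix().round(3),s['time_s'])
save('wrist','w0.png',s=1.25)
print(px('wrist',[.44,.17,.18],s))
E
```

```text
time_s: 1.15
eef_pos: [0.3005, 0.1704, 0.2787]
orientation: [0.0, 1.0, 0.0, -0.0]
ft_force: [-0.5, 0.1, -0.5]
width: 0.0881
finger_force: 0.0
[0.30051087 0.17040627 0.27869862] [[-1.     0.001 -0.   ]
 [ 0.001  1.     0.   ]
 [ 0.     0.    -1.   ]] 1.15
(np.float64(315.3747631511575), np.float64(345.33884049258836))
```

View pics/w0.png

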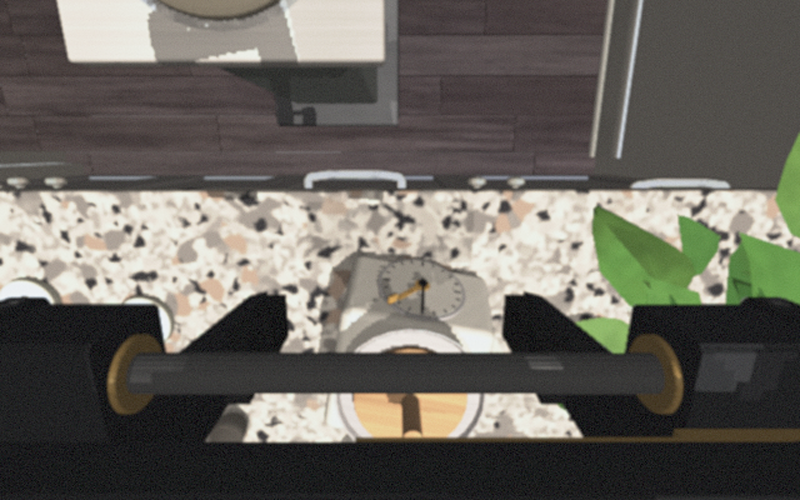

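The wrist view (1.25x) shows the dial pivot at (422,284), the pointer straight up and the brass marker end near (390,299), about 1 rad, so probably three rings. The rod is at (411,435). I'll check the leaf clearance and measure the marker with a crop.

```bash
python3 - <<'E'
from h import *
for z in (.1,.15,.2,.25,.3,.35):
    print(z,at('top',270/1.25,198/1.25,z).round(3),at('top',255/1.25,272/1.25,z).round(3),at('wrist',580/1.25,325/1.25,z).round(3),at('wrist',595/1.25,208/1.25,z).round(3))
save('wrist','w1.png',(250,190,410,285),5)
for v in (344,348,352): print(at('wrist',411/1.25,v,.18).round(4))
E
```

```text
0.1 [0.596 0.265 0.1  ] [0.397 0.277 0.1  ] [0.391 0.341 0.1  ] [0.283 0.34  0.1  ]
0.15 [0.581 0.251 0.15 ] [0.39  0.262 0.15 ] [0.367 0.314 0.15 ] [0.276 0.314 0.15 ]
0.2 [0.566 0.236 0.2  ] [0.383 0.246 0.2  ] [0.343 0.288 0.2  ] [0.268 0.287 0.2  ]
0.25 [0.552 0.221 0.25 ] [0.377 0.231 0.25 ] [0.319 0.262 0.25 ] [0.261 0.261 0.25 ]
0.3 [0.537 0.206 0.3  ] [0.37  0.215 0.3  ] [0.295 0.236 0.3  ] [0.253 0.235 0.3  ]
0.35 [0.522 0.191 0.35 ] [0.363 0.2   0.35 ] [0.271 0.209 0.35 ] [0.246 0.209 0.35 ]
[0.4382 0.1835 0.18  ]
[0.4426 0.1836 0.18  ]
[0.4471 0.1837 0.18  ]
```

View pics/w1.png

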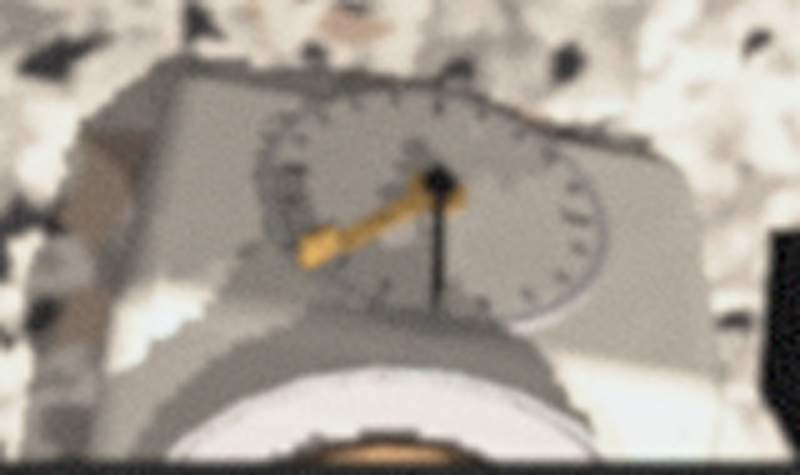

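The enlarged dial shows the pivot at (437,180), the pointer end at (437,300) and the marker tab at (318,248). Allowing for skew that is about 0.75 rad, so it takes two or three rings and I'll check after two. I'll turn the hand 90° to keep clear of the leaves and measure the rod from just above.

In the tool's units: -1.571 rad / 6.2832 = -0.25.

```bash
python3 -m creep '[0, -0.04, 0, 0, 0, -0.0286, 0.088, 0, -0.05, 0, 0, 0, -0.0573, 0.088, 0, -0.05, 0, 0, 0, -0.0859, 0.088, 0, -0.05, 0, 0, 0, -0.1146, 0.088, -0.03, -0.04, 0, 0, 0, -0.1432, 0.088, -0.06, -0.03, 0, 0, 0, -0.1719, 0.088, -0.1, -0.02, 0, 0, 0, -0.2005, 0.088, -0.142, 0.013, 0.02, 0, 0, -0.2292, 0.088, -0.142, 0.013, 0.05, 0, 0, -0.25, 0.088, -0.142, 0.013, 0.08, 0, 0, -0.25, 0.088, -0.142, 0.013, 0.08, 0, 0, -0.25, 0.088, -0.142, 0.013, 0.08, 0, 0, -0.25, 0.088]'
python3 - <<'E'
from h import *
s=arm.sense();print(s['eef_pos'],Ro.from_quat(s['orientation']).as_matrix().round(3),s['time_s'],s['joint_positions'].round(2))
save('wrist','w2.png',(160,100,480,300),2.5)
print(px('wrist',[.4426,.1836,.18],s))
E
```

```text
time_s: 2.75
eef_pos: [0.4372, 0.2085, 0.1989]
orientation: [-0.695, 0.719, -0.013, -0.007]
ft_force: [-0.7, 1.1, 0.7]
width: 0.0877
finger_force: 0.0
[0.4372091  0.20849439 0.19887192] [[-0.033 -0.999  0.009]
 [-0.999  0.033 -0.028]
 [ 0.028 -0.01  -1.   ]] 2.75 [ 0.22  0.26  1.67 -0.03  1.2  -2.88]
(np.float64(305.59881700743273), np.float64(197.24624739676028))
```

View pics/w2.png

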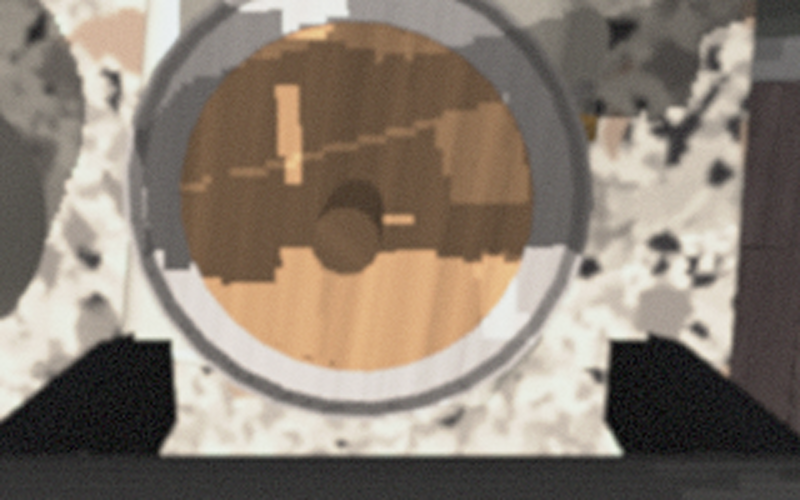

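The rod top shows at crop (347,240). The wrist reached its joint 6 limit, so I'll use a smaller turn at the rod later. Next is the move to the first ring.

```bash
cat >> h.py <<'E'
def row(X,yaw):
    s=arm.sense();R=Ro.from_quat(s['orientation']).as_matrix();c,q=np.cos(yaw),np.sin(yaw)
    D=np.array([[c,q,0],[q,-c,0],[0,0,-1]])
    print('row',(R.T@(np.array(X)-s['eef_pos'])).round(4),Ro.from_matrix(R.T@D).as_rotvec().round(3),'now',s['eef_pos'].round(4),'t',s['time_s'])
E
python3 - <<'E'
from h import *
print(at('wrist',298.8,196,.18),at('wrist',160+357/2.5,100+195/2.5,.134))
row([.4276,-.127,.06],np.pi)
row([.4276,.05,.23],np.pi)
E
```

```text
[0.44654438 0.18260428 0.18      ] [0.44663888 0.17993678 0.134     ]
row [3.314e-01 2.000e-04 1.484e-01] [-0.03  -0.014  1.537] now [0.4374 0.2083 0.1991] t 2.8
row [ 0.1593  0.0043 -0.0265] [-0.03  -0.014  1.537] now [0.4374 0.2083 0.1991] t 2.8
```

In the tool's units: 1.537 rad / 6.2832 = 0.2446.

```bash
python3 -m creep '[0.05, 0, -0.02, 0, 0, 0.0286, 0.088, 0.1, 0, -0.03, 0, 0, 0.0573, 0.088, 0.16, 0.004, -0.03, -0.0016, -0.0008, 0.0859, 0.088, 0.2, 0.004, -0.02, -0.0016, -0.0008, 0.1146, 0.088, 0.24, 0.004, 0, -0.0032, -0.0016, 0.1432, 0.088, 0.28, 0.002, 0.04, -0.0032, -0.0016, 0.1719, 0.088, 0.32, 0.001, 0.08, -0.004, -0.0016, 0.2005, 0.088, 0.3314, 0, 0.12, -0.0048, -0.0022, 0.2292, 0.088, 0.3314, 0, 0.1484, -0.0048, -0.0022, 0.2446, 0.088, 0.3314, 0, 0.1484, -0.0048, -0.0022, 0.2446, 0.088, 0.3314, 0, 0.1484, -0.0048, -0.0022, 0.2446, 0.088]'
python3 - <<'E'
from h import *
s=arm.sense();print(s['eef_pos'],Ro.from_quat(s['orientation']).as_matrix().round(3),s['time_s'],s['joint_positions'].round(2))
im=save('wrist','w3.png',(160,100,480,300),2.5)
import numpy as np
full=arm.get_image('wrist');m=(full.min(2)>205).astype(np.uint8);m[290:]=0
m=cv2.morphologyEx(m,cv2.MORPH_OPEN,np.ones((7,7)))
for c in sorted(cv2.findContours(m,cv2.RETR_CCOMP,cv2.CHAIN_APPROX_NONE)[0],key=len)[-4:]:
    if len(c)>20: print(cv2.fitEllipse(c),len(c))
E
```

```text
time_s: 4.18
eef_pos: [0.4278, -0.128, 0.0604]
orientation: [-0.001, 1.0, -0.001, -0.0]
ft_force: [0.0, 0.1, 1.1]
width: 0.0878
finger_force: 0.0
[ 0.42777052 -0.12795843  0.06039884] [[-1.    -0.002 -0.   ]
 [-0.002  1.    -0.002]
 [ 0.    -0.002 -1.   ]] 4.175 [-0.55  0.39  1.93 -0.    0.82 -2.12]
((343.2312316894531, 15.24959945678711), (32.64749526977539, 44.0687141418457), 63.84838104248047) 140
((316.6399841308594, 252.12107849121094), (29.15284538269043, 70.0160140991211), 100.06831359863281) 163
((53.13873291015625, 84.83659362792969), (33.51457214355469, 69.27764129638672), 179.0373992919922) 240
((500.2713928222656, 212.11000061035156), (48.15882873535156, 80.11781311035156), 109.60797119140625) 295
```

View pics/w3.png

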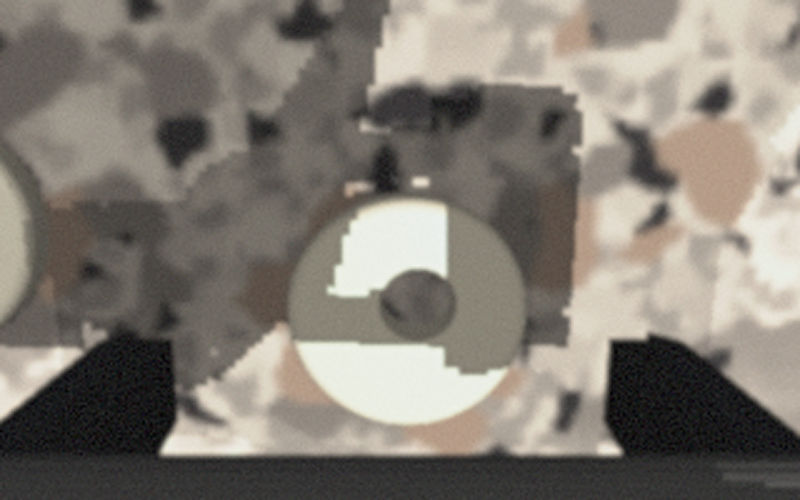

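Wrist view: ring outline middle at crop (407,314) with the hole at (418,304), about 4 mm off centre as expected.

```bash
python3 - <<'E'
from h import *
p=at('wrist',160+407.5/2.5,100+314/2.5,.014);h=at('wrist',160+418/2.5,100+304/2.5,.014);print(p,h,h-p)
row([p[0],p[1],.004],np.pi)
E
```

```text
[ 0.43020676 -0.1233975   0.014     ] [ 0.42742833 -0.12067604  0.014     ] [-0.00277842  0.00272146  0.        ]
row [-0.0025  0.0045  0.0563] [-0.002 -0.     0.002] now [ 0.4277 -0.1278  0.0603] t 4.275
```

In the tool's units: -0.002 rad / 6.2832 = -0.0003.

```bash
cat >> h.py <<'E'
def circ(im,s,z,r,g,rng=.006,n=72,clip=282):
    """centre (x,y) at height z of the best circular edge of radius r near g"""
    im=cv2.GaussianBlur(im.astype(np.float32),(3,3),0)
    a=np.linspace(0,2*np.pi,n,endpoint=False)
    best=[]
    for x in np.arange(-rng,rng+1e-9,.0005):
        for y in np.arange(-rng,rng+1e-9,.0005):
            v=[]
            for k in (-.001,.001):
                P=np.array([px('wrist',[g[0]+x+(r+k)*np.cos(t),g[1]+y+(r+k)*np.sin(t),z],s) for t in a],np.float32)
                ok=P[:,1]<clip
                v.append(cv2.remap(im,P[None,:,0],P[None,:,1],cv2.INTER_LINEAR)[0])
            d=np.abs(v[1]-v[0]).max(1)
            best.append((np.minimum(d,60)[ok].mean(),g[0]+x,g[1]+y))
    best.sort(reverse=True);b=np.array(best[:5]);return b[0].round(4),b[:,1:].mean(0).round(4),best[len(best)//2][0]
E
python3 - <<'E'
from h import *
import time;t=time.time()
s=arm.sense();im=arm.get_image('wrist')
print(circ(im,s,.014,.01,[.4274,-.1207]),time.time()-t)
print(circ(im,s,.014,.032,[.4302,-.1234]),time.time()-t)
s['eef_pos'],
im2=cv2.imread('pics/w2.png');
E
python3 -m creep '[-0.0025, 0.0045, 0.03, -0.0003, 0, 0.0003, 0.088, -0.0025, 0.0045, 0.0563, -0.0003, 0, 0.0003, 0.088, -0.0025, 0.0045, 0.0563, -0.0003, 0, 0.0003, 0.088, -0.0025, 0.0045, 0.0563, -0.0003, 0, 0.0003, 0.04, -0.0025, 0.0045, 0.0563, -0.0003, 0, 0.0003, 0.04, -0.0025, 0.0045, 0.0563, -0.0003, 0, 0.0003, 0.04, -0.0025, 0.0045, 0.0563, -0.0003, 0, 0.0003, 0.04]' 12
```

```text
time_s: 5.2
eef_pos: [0.4295, -0.1232, 0.003]
orientation: [0.001, 1.0, 0.001, -0.001]
ft_force: [-0.8, 0.5, 6.4]
width: 0.0637
finger_force: 12.0Traceback (most recent call last):
  File "<stdin>", line 4, in <module>
  File "h.py", line 35, in circ
    P=np.array([px('wrist',[g[0]+x+(r+k)*np.cos(t),g[1]+y+(r+k)*np.sin(t),z],s) for t in a],np.float32)
                ~~^^^^^^^^^^^^^^^^^^^^^^^^^^^^^^^^^^^^^^^^^^^^^^^^^^^^^^^^^^^^^
  File "h.py", line 16, in px
    c=arm.get_calibration(n); X=np.array(X,float)
ValueError: time passes only in moves, steps and waits
```

```bash
cat > fix.py <<'E'
s=open('h.py').read()
s=s.replace("def save","CAL={n:arm.get_calibration(n) for n in ('top','wrist')}\ndef save").replace("c=arm.get_calibration(n)","c=CAL[n]")
i=s.index("def circ");s=s[:i]+'''def pxs(X,s):
    c=CAL['wrist'];H=np.array(c['hand_eye']);R=Ro.from_quat(s['orientation']).as_matrix()
    p=((X-s['eef_pos'])@R-H[:3,3])@H[:3,:3]
    return np.stack([c['fx']*p[...,0]/p[...,2]+c['cx'],c['fy']*p[...,1]/p[...,2]+c['cy']],-1).astype(np.float32)
def circ(im,s,z,r,g,rng=.006,n=72,clip=282):
    """centre (x,y) at height z of the best circular edge of radius r near g"""
    im=cv2.GaussianBlur(im.astype(np.float32),(3,3),0)
    a=np.linspace(0,2*np.pi,n,endpoint=False); best=[]
    for x in np.arange(-rng,rng+1e-9,.0005):
        for y in np.arange(-rng,rng+1e-9,.0005):
            v=[]
            for k in (-.001,.001):
                P=pxs(np.stack([g[0]+x+(r+k)*np.cos(a),g[1]+y+(r+k)*np.sin(a),0*a+z],-1),s)
                v.append(cv2.remap(im,P[None,:,0],P[None,:,1],cv2.INTER_LINEAR)[0])
            ok=P[:,1]<clip
            d=np.abs(v[1]-v[0]).max(1)
            best.append((np.minimum(d,60)[ok].mean(),g[0]+x,g[1]+y))
    best.sort(reverse=True);b=np.array(best[:5]);return b[0].round(4),b[:,1:].mean(0).round(4),round(best[len(best)//2][0],1)
'''
open('h.py','w').write(s)
E
python3 fix.py
python3 -m creep '[0, 0, -0.05, 0, 0, 0, 0.04, 0, 0, -0.1, 0, 0, 0, 0.04, 0, 0, -0.1, 0, 0, 0, 0.04, 0, 0, -0.1, 0, 0, 0, 0.04]'
python3 - <<'E'
from h import *
s=arm.sense();im=arm.get_image('wrist');p=s['eef_pos'];print(p,s['ft_force'],Ro.from_quat(s['orientation']).as_matrix().round(4).tolist())
z=p[2]+.011
print(circ(im,s,z,.01,p[:2]+[-.0028,.0027]))
print(circ(im,s,z,.032,p[:2]))
cv2.imwrite('pics/h1.png',im[100:300,160:480,::-1])
row([.4276,.05,.24],np.pi); row([.4465,.182,.24],4.44)
E
```

```text
time_s: 5.7
eef_pos: [0.429, -0.123, 0.1017]
orientation: [0.001, 1.0, 0.001, -0.002]
ft_force: [0.4, -0.7, -1.9]
width: 0.063
finger_force: 12.0
[ 0.42897409 -0.1229849   0.10169306] [ 0.4383554  -0.72036131 -1.93456762] [[-1.0, 0.002, -0.0037], [0.002, 1.0, 0.0022], [0.0037, 0.0022, -1.0]]
(array([44.5086,  0.4267, -0.1203]), array([ 0.4269, -0.1204]), np.float32(19.5))
(array([43.9168,  0.431 , -0.123 ]), array([ 0.4306, -0.1232]), np.float32(14.2))
row [ 0.0022  0.1733 -0.1382] [ 0.003 -0.005 -0.002] now [ 0.4288 -0.1229  0.1013] t 5.75
row [-0.0164  0.3053 -0.1379] [ 0.005 -0.002 -1.3  ] now [ 0.4288 -0.1229  0.1013] t 5.75
```

```bash
python3 - <<'E'
from h import *
im=np.zeros((400,640,3),np.uint8);im[100:300,160:480]=cv2.resize(cv2.imread('pics/w2.png'),(320,200),interpolation=cv2.INTER_AREA)[:,:,::-1]
s=dict(eef_pos=np.array([0.4372091,0.20849439,0.19887192]),orientation=Ro.from_matrix(np.linalg.qr(np.array([[-0.033,-0.999,0.009],[-0.999,0.033,-0.028],[0.028,-0.01,-1.]]))[0]).as_quat())
R0=np.array([[-0.033,-0.999,0.009],[-0.999,0.033,-0.028],[0.028,-0.01,-1.]]);u,_,v=np.linalg.svd(R0);s['orientation']=Ro.from_matrix(u@v).as_quat()
print(circ(im,s,.18,.0078,[.4465,.1826]))
print(circ(im,s,.134,.05,[.4465,.181]))
print(circ(im,s,.131,.067,[.4465,.181]))
yaw=4.44;x=np.array([np.cos(yaw),np.sin(yaw)]);y=np.array([np.sin(yaw),-np.cos(yaw)])
s=arm.sense()
o=.0021*x+.0026*y;print('hole offs',o)
E
```

```text
(array([36.5201,  0.446 ,  0.1836]), array([0.4466, 0.1838]), np.float32(11.0))
(array([37.0117,  0.447 ,  0.183 ]), array([0.4469, 0.1832]), np.float32(14.2))
(array([31.5509,  0.4445,  0.1815]), array([0.4456, 0.1814]), np.float32(21.6))
hole offs [-0.00306911 -0.00132309]
```

In the tool's units: -1.3 rad / 6.2832 = -0.2069.

```bash
python3 -m creep '[0, 0.04, -0.04, 0, 0, 0, 0.04, 0, 0.09, -0.08, 0, 0, -0.0159, 0.04, 0, 0.14, -0.12, 0, 0, -0.0446, 0.04, 0, 0.18, -0.14, 0, 0, -0.0732, 0.04, 0, 0.2, -0.14, 0, 0, -0.1019, 0.04, -0.002, 0.22, -0.14, 0, 0, -0.1305, 0.04, -0.006, 0.25, -0.14, 0, 0, -0.1592, 0.04, -0.014, 0.28, -0.14, 0.0008, 0, -0.1878, 0.04, -0.0164, 0.3, -0.14, 0.0008, -0.0003, -0.2069, 0.04, -0.0164, 0.3027, -0.14, 0.0008, -0.0003, -0.2069, 0.04, -0.0164, 0.3027, -0.14, 0.0008, -0.0003, -0.2069, 0.04]'
```

```text
time_s: 7.12
eef_pos: [0.4466, 0.1787, 0.2421]
orientation: [-0.603, 0.797, -0.001, -0.0]
ft_force: [0.4, -1.3, -1.2]
width: 0.0629
finger_force: 12.0
```

```bash
python3 - <<'E'
from h import *
row([.4497,.1848,.192],4.44)
E
```

```text
row [-0.0068 -0.0013  0.0501] [-0.    -0.001 -0.003] now [0.4466 0.1787 0.2421] t 7.125
```

In the tool's units: -0.003 rad / 6.2832 = -0.0005.

```bash
python3 -m creep '[-0.0068, -0.0013, 0.025, 0, -0.0002, -0.0005, 0.04, -0.0068, -0.0013, 0.05, 0, -0.0002, -0.0005, 0.04, -0.0068, -0.0013, 0.05, 0, -0.0002, -0.0005, 0.04, -0.0068, -0.0013, 0.05, 0, -0.0002, -0.0005, 0.04]'
python3 - <<'E'
from h import *
s=arm.sense();im=arm.get_image('wrist');p=s['eef_pos'];print(p,s['ft_force'])
z=p[2]+.011
print('hole',circ(im,s,z,.01,p[:2]+[-.0031,-.0013],.004))
print('outl',circ(im,s,z,.032,p[:2],.004))
print('rod',circ(im,s,.18,.0078,[.4466,.1836],.004))
row([.4497,.1848,.17],4.44)
cv2.imwrite('pics/h2.png',cv2.resize(im[160:290,230:400,::-1],None,fx=4,fy=4,interpolation=cv2.INTER_CUBIC))
E
```

```text
time_s: 7.62
eef_pos: [0.4504, 0.1849, 0.1938]
orientation: [-0.605, 0.796, -0.001, 0.001]
ft_force: [-0.2, -0.7, -1.2]
width: 0.0631
finger_force: 12.0
[0.45044399 0.18493189 0.19384568] [-0.17600814 -0.68304159 -1.2095178 ]
hole (array([52.503 ,  0.4473,  0.1831]), array([0.4475, 0.183 ]), np.float32(26.7))
outl (array([47.1197,  0.4509,  0.1854]), array([0.4507, 0.1848]), np.float32(22.4))
rod (array([25.2616,  0.4471,  0.1831]), array([0.4467, 0.1828]), np.float32(13.6))
row [0.0005 0.0008 0.024 ] [-0.004  0.001  0.002] now [0.4505 0.1851 0.194 ] t 7.675
```

View pics/h2.png

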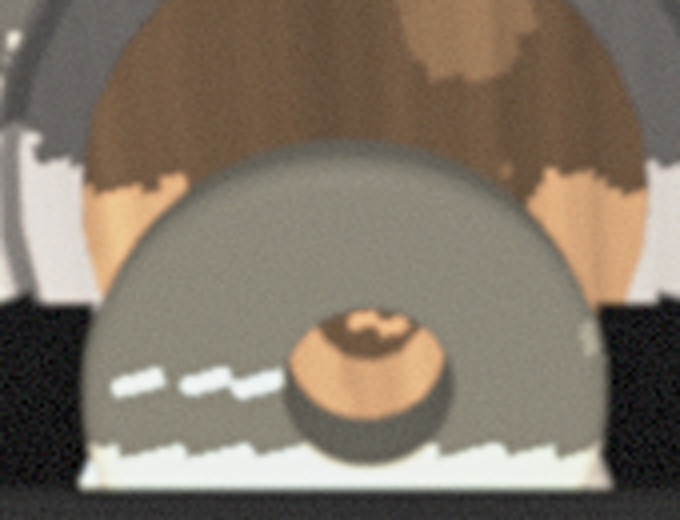

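```bash
python3 - <<'E'
from h import *
s=arm.sense();p=s['eef_pos'];print(p)
a=np.linspace(0,2*np.pi,73)
def cr(X):return (pxs(np.array(X,float),s)-[230,160])*4
for c in ([.4466,.1836],[.4466,.1828]):
    P=cr(np.stack([c[0]+.008*np.cos(a),c[1]+.008*np.sin(a),0*a+.18],-1));print('rod',P.min(0),P.max(0),P.mean(0))
for z in (p[2]+.011,p[2]-.003):
    P=cr(np.stack([.4474+.01*np.cos(a),.18305+.01*np.sin(a),0*a+z],-1));print('hole',P.min(0),P.max(0),P.mean(0))
E
```

```text
[0.45051366 0.18505243 0.19400055]
rod [312.98999023 256.07824707] [429.00378418 364.56018066] [370.22329503 310.84850573]
rod [311.41125488 250.7121582 ] [427.55944824 359.44799805] [368.71077864 305.61102295]
hole [282.39697266 308.43322754] [451.43603516 463.81958008] [365.78470476 387.10226566]
hole [288.02746582 267.46807861] [442.75671387 411.21643066] [364.35717773 340.19075159]
```

Through the hole (crop centre (368,387)) the shaded rod top shows with its far edge at y≈357 and centre x≈369, matching the prediction within about 1 mm. I'll nudge slightly and engage.

```bash
python3 -m creep '[0.0008, 0.0008, 0.004, 0, 0, 0, 0.04, 0.0008, 0.0008, 0.008, 0, 0, 0, 0.04, 0.0008, 0.0008, 0.013, 0, 0, 0, 0.04, 0.0008, 0.0008, 0.018, 0, 0, 0, 0.04, 0.0008, 0.0008, 0.022, 0, 0, 0, 0.04, 0.0008, 0.0008, 0.022, 0, 0, 0, 0.04]'
```

```text
time_s: 8.43
eef_pos: [0.449, 0.1848, 0.1706]
orientation: [-0.606, 0.796, -0.0, 0.001]
ft_force: [-0.1, -0.5, -1.0]
width: 0.0631
finger_force: 12.0
```

```bash
python3 -m creep '[0, 0, 0.006, 0, 0, 0, 0.04, 0, 0, 0.012, 0, 0, 0, 0.04, 0, 0, 0.018, 0, 0, 0, 0.04, 0, 0, 0.024, 0, 0, 0, 0.04, 0, 0, 0.029, 0, 0, 0, 0.04, 0, 0, 0.031, 0, 0, 0, 0.04, 0, 0, 0.032, 0, 0, 0, 0.04, 0, 0, 0.032, 0, 0, 0, 0.04]'
```

```text
time_s: 9.43
eef_pos: [0.4492, 0.1848, 0.139]
orientation: [-0.606, 0.796, -0.001, 0.001]
ft_force: [0.4, -0.8, -0.8]
width: 0.0633
finger_force: 12.0
```

```bash
python3 -m creep '[0, 0, 0.002, 0, 0, 0, 0.04, 0, 0, 0.004, 0, 0, 0, 0.04, 0, 0, 0.005, 0, 0, 0, 0.04, 0, 0, 0.005, 0, 0, 0, 0.04, 0, 0, 0.005, 0, 0, 0, 0.066, 0, 0, 0.005, 0, 0, 0, 0.072, 0, 0, 0.005, 0, 0, 0, 0.08, 0, 0, 0.005, 0, 0, 0, 0.08]'
python3 - <<'E'
from h import *
s=arm.sense();im=arm.get_image('wrist');p=s['eef_pos'];print(p,s['ft_force'])
for z in (.134-.003+.014,):
    print('outl',circ(im,s,z,.032,[.4499,.1845],.006)); print('hole',circ(im,s,z,.01,[.4466,.183],.006))
row([.44,.05,.24],np.pi)
row([.4051,-.2538,.06],np.pi)
E
```

```text
time_s: 10.42
eef_pos: [0.4492, 0.1848, 0.1339]
orientation: [-0.606, 0.796, -0.001, 0.001]
ft_force: [0.3, -0.6, 0.1]
width: 0.0802
finger_force: 0.0
[0.44915852 0.18477415 0.13394842] [ 0.30680408 -0.56641479  0.0777224 ]
outl (array([35.0513,  0.4499,  0.186 ]), array([0.4501, 0.1859]), np.float32(17.8))
hole (array([42.3703,  0.4461,  0.183 ]), array([0.4462, 0.1828]), np.float32(12.4))
row [ 0.1323 -0.0273 -0.1061] [-1.000e-03  2.000e-03  1.301e+00] now [0.4492 0.1848 0.1339] t 10.475
row [ 0.4345 -0.0742  0.0739] [-1.000e-03  2.000e-03  1.301e+00] now [0.4492 0.1848 0.1339] t 10.475
```

The first ring lies on the plate and is released. Now to the second ring.

Careful with the scale: turns go in shares of 360 degrees. That gives: 1.301 rad / 6.2832 = 0.2071.

```bash
python3 -m creep '[0, 0, -0.05, 0, 0, 0, 0.084, 0, 0, -0.09, 0, 0, 0.0159, 0.088, 0.05, -0.01, -0.1, 0, 0, 0.0446, 0.088, 0.1, -0.02, -0.1, 0, 0, 0.0732, 0.088, 0.16, -0.03, -0.1, 0, 0, 0.1019, 0.088, 0.22, -0.04, -0.1, 0, 0, 0.1305, 0.088, 0.28, -0.05, -0.08, 0, 0, 0.1592, 0.088, 0.34, -0.06, -0.05, 0, 0, 0.1878, 0.088, 0.39, -0.07, -0.01, 0, 0, 0.2071, 0.088, 0.4345, -0.0742, 0.03, -0.0002, 0.0003, 0.2071, 0.088, 0.4345, -0.0742, 0.0739, -0.0002, 0.0003, 0.2071, 0.088, 0.4345, -0.0742, 0.0739, -0.0002, 0.0003, 0.2071, 0.088]'
cat >> h.py <<'E'
def find_ring(g):
    s=arm.sense();im=arm.get_image('wrist');p=s['eef_pos'];print(p,s['orientation'].round(3))
    o=circ(im,s,.014,.032,g,.02);o=circ(im,s,.014,.032,o[1],.003);print('outl',o)
    h=circ(im,s,.014,.01,o[1],.0065);print('hole',h,'off',h[1]-o[1],np.linalg.norm(h[1]-o[1])); return o[1],h[1]
E
python3 - <<'E'
from h import *
o,h=find_ring([.4051,-.2538])
row([o[0],o[1],.004],np.pi)
E
```

```text
time_s: 11.98
eef_pos: [0.4036, -0.2529, 0.0578]
orientation: [0.001, 1.0, 0.002, -0.002]
ft_force: [0.2, -0.3, 0.3]
width: 0.0881
finger_force: 0.0
[ 0.40358814 -0.25292751  0.0578336 ] [ 0.001  1.     0.002 -0.002]
outl (array([34.7227,  0.4092, -0.2531]), array([ 0.409, -0.253]), np.float32(22.2))
hole (array([49.8297,  0.406 , -0.251 ]), array([ 0.4058, -0.2509]), np.float32(14.0)) off [-0.0032  0.0021] 0.0038275318418009062
row [-0.0043  0.0004  0.056 ] [ 0.001 -0.001 -0.   ] now [ 0.4048 -0.2534  0.06  ] t 12.025
```

```bash
python3 -m creep '[-0.0043, 0.0004, 0.03, 0, 0, 0, 0.088, -0.0043, 0.0004, 0.0555, 0, 0, 0, 0.088, -0.0043, 0.0004, 0.0555, 0, 0, 0, 0.088, -0.0043, 0.0004, 0.0555, 0, 0, 0, 0.04, -0.0043, 0.0004, 0.0555, 0, 0, 0, 0.04, -0.0043, 0.0004, 0.0555, 0, 0, 0, 0.04, -0.0043, 0.0004, 0.0555, 0, 0, 0, 0.04]' 12
python3 -m creep '[0, 0, -0.05, 0, 0, 0, 0.04, 0, 0, -0.1, 0, 0, 0, 0.04, 0, 0, -0.1, 0, 0, 0, 0.04, 0, 0, -0.1, 0, 0, 0, 0.04]'
cat >> h.py <<'E'
def held(dz=.011):
    s=arm.sense();im=arm.get_image('wrist');p=s['eef_pos'];R=Ro.from_quat(s['orientation']).as_matrix();z=p[2]+dz
    o=circ(im,s,z,.032,p[:2],.006);h=circ(im,s,z,.01,o[1],.006);print('outl',o,'hole',h)
    t=R.T@np.r_[h[1]-p[:2],dz];n=np.linalg.norm(h[1]-o[1]);print('hole in tool',t.round(4),'off',n);return t
def off(t,yaw): c,q=np.cos(yaw),np.sin(yaw);return np.array([c*t[0]+q*t[1],q*t[0]-c*t[1]])
E
python3 - <<'E'
from h import *
t=held();o=off(t,4.44);print(o)
g=np.array([.4466,.1827])-o;print(g)
row([g[0],g[1],.242],4.44)
E
```

```text
time_s: 12.9
eef_pos: [0.4097, -0.2537, 0.0054]
orientation: [-0.0, 1.0, -0.001, 0.001]
ft_force: [-0.9, 0.3, 7.5]
width: 0.063
finger_force: 12.0
time_s: 13.4
eef_pos: [0.4089, -0.253, 0.1038]
orientation: [0.0, 1.0, 0.0, -0.0]
ft_force: [-0.6, 0.7, -1.2]
width: 0.0631
finger_force: 12.0
outl (array([40.4729,  0.4084, -0.253 ]), array([ 0.4082, -0.2531]), np.float32(14.8)) hole (array([44.3623,  0.4032, -0.2511]), array([ 0.4032, -0.2512]), np.float32(14.2))
hole in tool [ 0.0057  0.0018 -0.011 ] off 0.005348831648126541
[-0.00329601 -0.0050311 ]
[0.44989601 0.1877311 ]
row [-0.0409  0.4408 -0.1382] [ 2.000e-03 -1.000e-03 -1.298e+00] now [ 0.4088 -0.2529  0.1033] t 13.45
```

In the tool's units: -1.298 rad / 6.2832 = -0.2066.

```bash
python3 -m creep '[0, 0.05, -0.04, 0, 0, 0, 0.04, 0, 0.1, -0.08, 0, 0, -0.0159, 0.04, 0, 0.16, -0.12, 0, 0, -0.0398, 0.04, 0, 0.22, -0.14, 0, 0, -0.0668, 0.04, -0.005, 0.27, -0.14, 0, 0, -0.0955, 0.04, -0.015, 0.32, -0.14, 0, 0, -0.1241, 0.04, -0.025, 0.36, -0.14, 0, 0, -0.1528, 0.04, -0.035, 0.4, -0.14, 0, 0, -0.1798, 0.04, -0.041, 0.43, -0.14, 0, 0, -0.2066, 0.04, -0.0409, 0.4408, -0.13, 0.0003, -0.0002, -0.2066, 0.04, -0.0409, 0.4408, -0.115, 0.0003, -0.0002, -0.2066, 0.04, -0.0409, 0.4408, -0.095, 0.0003, -0.0002, -0.2066, 0.04]'
python3 -m creep '[0, 0, 0, 0, 0, 0, 0.04]'
python3 - <<'E'
from h import *
t=held(.0095);o=off(t,4.44);print(o)
g=np.array([.4466,.1827])-o;print(g)
row([g[0],g[1],.18],4.44)
E
```

```text
time_s: 14.95
eef_pos: [0.4499, 0.1864, 0.1976]
orientation: [-0.603, 0.798, -0.001, -0.0]
ft_force: [-0.2, 0.3, 0.2]
width: 0.0633
finger_force: 12.0
time_s: 15.08
eef_pos: [0.4493, 0.1863, 0.1973]
orientation: [-0.603, 0.798, -0.0, -0.002]
ft_force: [-0.4, -0.3, -0.2]
width: 0.0631
finger_force: 12.0
outl (array([46.1369,  0.4488,  0.1833]), array([0.4491, 0.1846]), np.float32(16.5)) hole (array([45.4554,  0.4466,  0.1816]), array([0.4465, 0.1814]), np.float32(20.6))
hole in tool [ 0.0055  0.0013 -0.0095] off 0.00412310562561764
[-0.00276378 -0.00496946]
[0.44936378 0.18766946]
row [-0.001   0.0008  0.0185] [-0.    -0.002 -0.003] now [0.4499 0.1866 0.1985] t 15.125
```

```bash
python3 -m creep '[-0.001, 0.0008, 0.004, 0, 0, 0, 0.04, -0.001, 0.0008, 0.009, 0, 0, 0, 0.04, -0.001, 0.0008, 0.014, 0, 0, 0, 0.04, -0.001, 0.0008, 0.019, 0, 0, 0, 0.04, -0.001, 0.0008, 0.024, 0, 0, 0, 0.04, -0.001, 0.0008, 0.027, 0, 0, 0, 0.04, -0.001, 0.0008, 0.027, 0, 0, 0, 0.04]'
python3 - <<'E'
from h import *
s=arm.sense();print(s['ft_force'],s['moment'])
row([.4494,.1877,.153],4.44)
E
```

```text
time_s: 16.0
eef_pos: [0.4497, 0.1886, 0.1721]
orientation: [-0.604, 0.797, -0.001, 0.0]
ft_force: [0.1, 0.1, -0.4]
width: 0.063
finger_force: 12.0
[ 0.05088745  0.06770161 -0.44663881] [ 0.06155509  0.11741466 -0.01675758]
row [0.0009 0.0001 0.0191] [-0.002 -0.001 -0.   ] now [0.4497 0.1886 0.1721] t 16.0
```

```bash
python3 -m creep '[0.0005, 0, 0.006, 0, 0, 0, 0.04, 0.0009, 0, 0.012, 0, 0, 0, 0.04, 0.0009, 0, 0.017, 0, 0, 0, 0.04, 0.0009, 0, 0.02, 0, 0, 0, 0.04, 0.0009, 0, 0.022, 0, 0, 0, 0.04, 0.0009, 0, 0.022, 0, 0, 0, 0.04]'
python3 -m creep '[0, 0, 0.001, 0, 0, 0, 0.04, 0, 0, 0.0025, 0, 0, 0, 0.04, 0, 0, 0.0035, 0, 0, 0, 0.04, 0, 0, 0.0035, 0, 0, 0, 0.04]'
```

```text
time_s: 16.75
eef_pos: [0.4496, 0.1877, 0.1502]
orientation: [-0.604, 0.797, -0.001, 0.0]
ft_force: [-0.0, 0.2, -1.7]
width: 0.0634
finger_force: 12.0
time_s: 17.25
eef_pos: [0.4496, 0.1877, 0.1468]
orientation: [-0.604, 0.797, -0.001, 0.0]
ft_force: [0.1, -0.1, 0.1]
width: 0.063
finger_force: 12.0
```

```bash
python3 -m creep '[0, 0, 0, 0, 0, 0, 0.066, 0, 0, 0, 0, 0, 0, 0.072, 0, 0, 0, 0, 0, 0, 0.08, 0, 0, 0, 0, 0, 0, 0.08]'
python3 - <<'E'
from h import *
s=arm.sense();im=arm.get_image('wrist')
z=.134-.0058+.028
print('outl',circ(im,s,z,.032,[.4494,.187],.006)); print('hole',circ(im,s,z,.01,[.4466,.183],.006))
row([.31,.15,.28],np.pi)
E
```

```text
time_s: 17.75
eef_pos: [0.4495, 0.1877, 0.1467]
orientation: [-0.604, 0.797, -0.001, 0.0]
ft_force: [0.1, 0.4, -0.3]
width: 0.0797
finger_force: 0.0
outl (array([32.4209,  0.4474,  0.1825]), array([0.4487, 0.1843]), np.float32(19.4))
hole (array([37.9108,  0.4466,  0.183 ]), array([0.4468, 0.1831]), np.float32(13.0))
row [ 0.074   0.124  -0.1334] [-2.000e-03  1.000e-03  1.298e+00] now [0.4496 0.1877 0.1468] t 17.8
```

In the tool's units: 0.28 rad / 6.2832 = 0.0446.

```bash
python3 -m creep '[0, 0, -0.05, 0, 0, 0, 0.084, 0, 0, -0.1, 0, 0, 0.0159, 0.088, 0.02, 0.03, -0.12, 0, 0, 0.0446, 0.088, 0.04, 0.06, -0.1334, 0, 0, 0.0732, 0.088, 0.074, 0.1, -0.1334, 0, 0, 0.1019, 0.088, 0.074, 0.124, -0.1334, 0, 0, 0.1305, 0.088, 0.074, 0.124, -0.1334, 0, 0, 0.1592, 0.088, 0.074, 0.124, -0.1334, 0, 0, 0.1878, 0.088, 0.074, 0.124, -0.1334, -0.0003, 0.0002, 0.2066, 0.088, 0.074, 0.124, -0.1334, -0.0003, 0.0002, 0.2066, 0.088, 0.074, 0.124, -0.1334, -0.0003, 0.0002, 0.2066, 0.088]'
python3 - <<'E'
from h import *
save('wrist','d2.png',(270,180,430,284),5)
row([.46,-.35,.06],np.pi)
E
```

```text
time_s: 19.18
eef_pos: [0.3099, 0.15, 0.28]
orientation: [-0.001, 1.0, -0.0, -0.0]
ft_force: [-0.5, 0.6, -0.9]
width: 0.0878
finger_force: 0.0
row [-0.1491 -0.5002  0.2202] [-0.001 -0.     0.002] now [0.3099 0.15   0.28  ] t 19.225
```

View pics/d2.png

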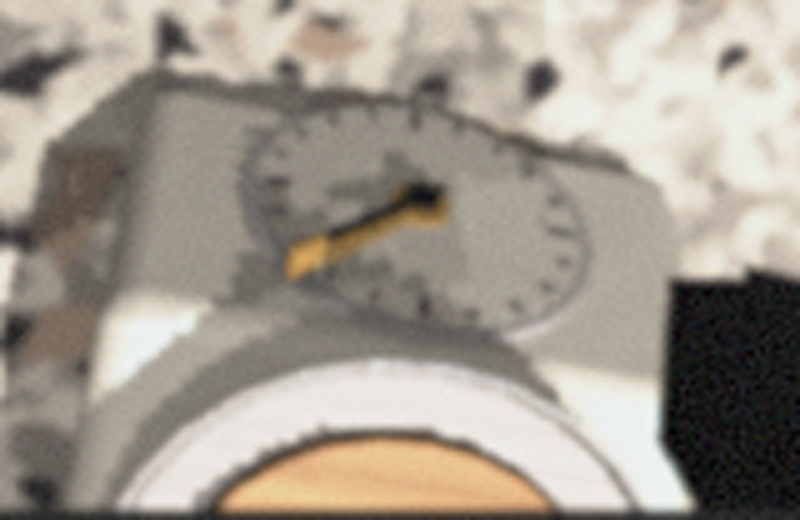

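The dial now shows the pointer lying almost exactly on the marker (pivot (427,193), tab (307,258)), too close to call from here. I'll take a nearer, squarer view before deciding.

In the tool's units: -0.524 rad / 6.2832 = -0.0834.

```bash
python3 - <<'E'
from h import *
print(at('wrist',355,219,.06),at('wrist',355,219,.05))
E
python3 -m creep '[0, 0.005, 0.03, 0, -0.0159, 0, 0.088, 0, 0.01, 0.06, 0, -0.0318, 0, 0.088, 0, 0.015, 0.09, 0, -0.0477, 0, 0.088, 0, 0.015, 0.115, 0, -0.0668, 0, 0.088, 0, 0.015, 0.136, 0, -0.0834, 0, 0.088, 0, 0.015, 0.136, 0, -0.0834, 0, 0.088, 0, 0.015, 0.136, 0, -0.0834, 0, 0.088]'
python3 - <<'E'
from h import *
im=save('wrist','d3full.png')
s=arm.sense();print(s['eef_pos'],Ro.from_quat(s['orientation']).as_matrix().round(3).tolist())
b,g,r=[im[:,:,i].astype(int) for i in range(3)]
m=((r-b>60)&(r>90)).astype(np.uint8);m[300:]=0
n,l,st,c=cv2.connectedComponentsWithStats(m)
for i in range(1,n):
    if st[i,4]>25:print(st[i],c[i].round(1))
E
```

```text
[0.36524435 0.19871022 0.06      ] [0.3685504  0.20005315 0.05      ]
time_s: 20.1
eef_pos: [0.3109, 0.165, 0.1451]
orientation: [-0.0, 0.966, -0.0, 0.259]
ft_force: [0.1, -0.1, -0.0]
width: 0.0881
finger_force: 0.0
[0.31115225 0.16504611 0.14524097] [[-0.865, 0.0, 0.501], [-0.0, 1.0, -0.001], [-0.501, -0.0, -0.865]]
[314 201  50  39 275] [336.6 221. ]
```

```bash
python3 - <<'E'
from h import *
im=cv2.imread('pics/d3full.png')[165:240+10,300:405]
cv2.imwrite('pics/d3.png',cv2.resize(im,None,fx=7,fy=7,interpolation=cv2.INTER_CUBIC))
E
```

```text
(no output)
```

View pics/d3.png

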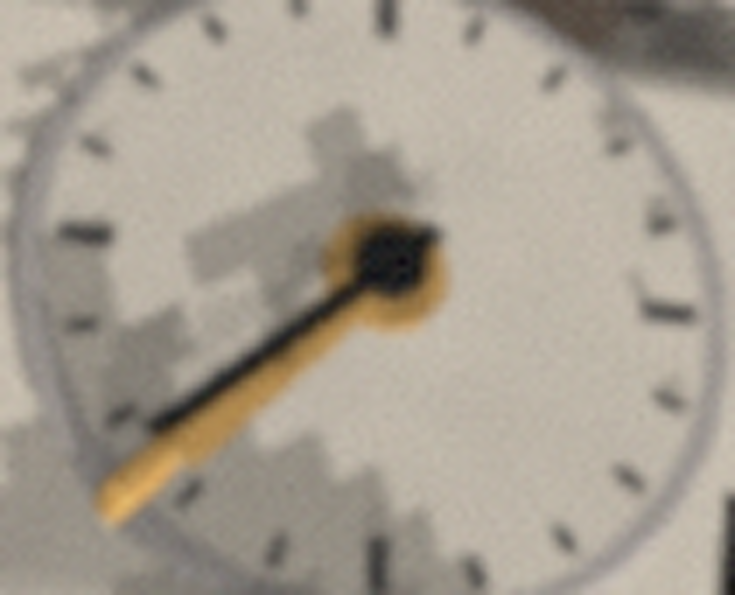

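The close view settles it. The pointer runs from its hub (395,260) to (157,425) and the marker from its disc (387,270) to its tab (112,503). With parallax allowed for, the pointer is about 0.1 rad (3–4 mm at the tip) past the marker, so two rings are enough and the third stays where it is.

```bash
python3 -m creep '[0, 0, -0.04, 0, 0, 0, 0.088, 0, 0, -0.04, 0, 0, 0, 0.088, 0, 0, -0.04, 0, 0, 0, 0.088]'; python3 -c "
from station import arm
print(arm.hand_in())"
```

```text
time_s: 20.52
eef_pos: [0.2905, 0.165, 0.1788]
orientation: [0.0, 0.966, -0.0, 0.259]
ft_force: [-1.0, -0.6, -0.2]
width: 0.0878
finger_force: 0.0
the job is handed in; nothing more can be done
None
```

I threaded two rings onto the rod and released them, which put the pointer about 3–4 mm past the marker as read from the wrist camera; the third ring was left in place, and the job was handed in at about 20.5 s, with no verdict returned.

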